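# Index the forming-template arm over the hump mould

### The arm

A 6-joint arm with a two-finger parallel gripper is mounted at the origin on the work surface. World frame = base frame: x ahead of the robot, y to its left, z up, the work surface at z = 0. Lengths are in m, angles in rad, forces in N, time in s.
With the tool pointing down it reaches from about 0.225 to 0.875 m from the base axis. Payload 3.4 kg.
Tool frame: the origin (TCP) lies on the centre line of the jaws, within the pads' length; the fingertips stand robot.tip_reach ahead of it and the grasp point (between the pads) is the TCP (robot.tip_reach is the distance from the TCP to the fingertips, in m); z points along the fingers, y is the line along which they close (so a half turn about z gives the same grasp; the last joint's range is limited). The gripper opens to 85 mm and grips with 20 to 120 N. Pads are 22 mm wide; open, the fingers measure 114 mm over their backs; the gripper's body (76 mm by 85 mm) begins 54 mm behind the grasp point. The pads swing forward as they close: fully open they stand 13 mm farther back than shut.
Start: joints at [1.11, 0.276, 1.505, -0, 1.361, -0.121], TCP at [0.192, 0.542, 0.25] pointing down, gripper open.
Joint ranges: [-2.89, 2.89], [-0.75, 2.08], [0.22, 2.7], [-1.18, 4.32], [0.11, 2.71], [-2.7, 2.7]. Speed limits (rad/s): [2.57, 2.57, 3.14, 3.14, 3.14, 3.14].

### API

Orientations are given as [roll, pitch, yaw] about the fixed x, y, z axes, in that order (R = Rz(yaw) Ry(pitch) Rx(roll)).
In Python, from workcell import robot, optics, job gives the robot as it stands.
- The arm moves only by the tool send_rows, never from a script. Its argument "increments" is a list of rows, each an object with "jaw": the finger opening in mm, from 0 to 85.4; "slide": the shift along the tool's x, y, z in mm, a list of three; "roll": the turn about the tool's z in degrees. A call has 1 to 20 rows; each row is the pose to reach, as a shift and turn from the pose commanded when the call began, along the tool's axes at that moment; what a row does not reach only later rows make up. A row lasts 1/8 s, in which the tool goes at most 62.5 mm and 10.7 degrees, less where a joint would pass 70% of its speed; a pose out of reach is approached as far as the arm can. A call with a gripper value outside its range is refused whole. The fingers move at their own pace and stop on an object; "grip_force" is the grip in N (left out, the last holds). Time passes only in rows, so rows that repeat a pose let the fingers close. It gives the time, the measured TCP pose, the force, the opening and the grip force at its end, in the units of the state.
- robot.get_obs(): the state, without advancing time (a new reading comes with each control period).
- optics.snapshot(name): name is "scene" or "side" or "wrist"; returns (picture, depth): 420x560x3 uint8, blue, green, red; 420x560 float32, m along the optical axis (not along the pixel's ray), 0 where there is no reading.
- optics.camera_model(name): a dict with "mtx" (3x3 intrinsics, pixels), "T" (4x4, takes a point from camera to world coordinates). Camera axes: x right, y up, looking along -z (the intrinsics and any distortion apply to the point x, -y, -z); pixel columns grow to the right and rows downward; lengths in m; the calibration is good to about 2 mm. A picture is of the moment at which its call begins: read the wrist's pose just before it. camera_model takes no time and is no camera call; for the wrist camera it gives the pose at the moment of the call.
- job.sign_off(): hands the job in; it is judged then, once.
The state is a dict: "t": time; "joints": joint angles; "joint_velocities": joint speeds; "effort": joint torques, N m; "ee_pos": TCP position; "ee_rot": TCP orientation; "contact_force": force on the tool from outside, world axes, zero at the start; "ft_torque": the same for the moment, N m; "opening": opening from 0.0 (shut) to 1.0 (fully open); "finger_force": force on a finger pad.
Only numpy, scipy, OpenCV 4.12 (cv2) and the standard library are available. Lean on these libraries where they do the work, as an engineer would, in place of code of your own. Each camera call takes 0.05 s, during which the arm holds its last target. There are 200 camera calls.

### The job

The arm with the forming template is locked on its bench stand by a spring index pin. Hook a fingertip under the pin's pull ring, gently, without pinching or forcing the ring, lift the pin, swing the arm one hole over so that the template stands above the domed mould, and let the pin drop fully home in that hole. Leave the loose things on the bench where they are.

Things in the scene. Friction and masses are not known exactly. Their poses are not given: they have to be found in the camera images.
- stand: Fixed bench stand of grey painted and bright steel. Origin on the bench under the arm's upright pivot post (cap 111 mm above the bench); z up; its -x axis points, roughly towards the robot, along the start direction of the arm.
- start_hole (a point): Mouth of the middle index hole, where the pin starts, in the stand's level steel sector plate (12 mm thick, top 64 mm above the bench). Five holes, each 13 mm wide, lie on a circle of radius 150 mm about the pivot, at arm angles -0.873, -0.436, 0, 0.436, 0.873 rad (25 degrees or 65 mm apart).
- template_arm (a joint): Swing (rad) of the aluminium arm: bar 30 mm wide, top 85 mm above the bench, reaching 315 mm from the pivot, dark steel template under its outer end. 0 = along the stand's -x axis (start), positive = towards the stand's +y side, stops at +-0.95. Slight friction: it stays where it is left. With the pin in a hole it is locked to about 0.015 rad.
- index_pin (a joint): Lift (m) of the upright steel pin, 10 mm thick with a rounded end, sliding in the arm 150 mm from the pivot. 0 = home, 12 mm deep in a hole; above 0.012 it is clear and the arm can swing; let go between holes it rides at 0.012 on the plate and snaps into a hole that comes within about 3 mm. Stop at 0.030. A spring pushes it down: 5 N at 0, 8 N at the stop.
- ring (a point): Centre of the rigid steel pull ring on top of the pin: 48 mm inside, 60 mm outside, 6 mm round bar. With the pin home it is 145 mm above the bench, 128 mm from the pivot. Frame: x along the arm to the pivot, z up. Low point on the stem at (-22,0,-15) mm, top at (22,0,15); a finger goes squarely through along (0.57,0,-0.82), 35 degrees off plumb, with free room behind it down to the arm.
- dome_top (a point): Top of the domed mould: a fixed eight-sided white plaster block 116 mm across and 35 mm high with a brown dome 86 mm wide, 26 mm high; the point is 61 mm above the bench. It stands under one of the two holes next to the start hole, on the stand's +y or -y side, 265 mm from the pivot; the template clears it by 6 mm.
- bat_top (a point): Centre of the top of the fixed empty plaster bat, a plain flat white disc 112 mm across and 18 mm high, on the side opposite the mould.
- beaker: Loose white plastic beaker, 76 mm across the rim and 110 mm high; origin at the centre of its underside. Bystander.
- glaze_jar: Loose glass jar with a black cap, 60 mm across and 85 mm high; origin at the centre of its underside. Bystander.
- rib: Loose flat wooden rib, 110 x 45 x 12 mm, lying on the bench; origin at the centre of its underside. Bystander.
- glaze_brush: Loose brush 180 mm long lying on the bench; origin at the underside near its middle. Bystander.
There are look-alikes about, which are no part of the job. What is meant by the part that bears dome_top is not green, purple or yellow, and is the smaller of those in its own colour.

How it is judged:
On the way:
1. the pin is lifted clear of the plate with the fingers while the arm is still at the start hole (value of joint index_pin above 0.0115 m and value of joint template_arm between -0.12 and 0.12 rad and contact force between the fingers and index_pin above 0.5 N).
At the end, for the whole second after the job is handed in: The arm stands at the hole next to the start hole on the mould's side (0.436 rad, within 0.04 rad), template above the dome, at rest, and the pin is home to within 3 mm (value of joint index_pin below 0.003 m and velocity of joint template_arm between -0.05 and 0.05 rad/s and ((y of dome_top in the frame of stand above 0 m and value of joint template_arm between 0.396 and 0.476 rad) or (y of dome_top in the frame of stand below 0 m and value of joint template_arm between -0.476 and -0.396 rad))); the robot touches nothing.
It fails at once if the pull ring or the pin is pinched or forced (more than 35 N from the fingers) (contact force between the fingers and index_pin above 35 N).
It fails at once if a loose bystander is moved by more than 25 mm or lifted (distance of any of beaker, glaze_jar, rib, glaze_brush from where it was at the start of the episode above 0.025 m).
It also fails if it takes over 67 s, if anything falls off the work surface, if the arm or the gripper's body presses on something with over 40 N, if the wrist force passes 120 N, or if a joint passes its speed limit or range.

## Working session

There is one attempt and no reset: what is moved stays moved. The work goes in short steps, Python scripts to look and compute and a tool call to move; the robot and the scene stay as the last step left them, time stands still between calls to the robot, and variables do not carry over. Pictures are saved under pics/ and viewed, at most 10 in all, crops included, and the job is handed in when it is done.

Besides the shell and the picture viewer there is one more tool, called after ">>>" as name([rows], argument=value, ...), one row to a line, values as JSON. send_rows: Moves the arm, as the interface text tells. Its arguments: {"type":"object","properties":{"increments":{"type":"array","items":{"type":"object","properties":{"jaw":{"type":"number"},"slide":{"type":"array","items":{"type":"number"}},"roll":{"type":"number"}}}},"grip_force":{"type":"number"}},"required":["increments"]}

```bash
mkdir -p pics; python3 - <<'E'
from workcell import robot, optics, job
import cv2,numpy as np
print(robot.get_obs(), robot.tip_reach)
for n in ("scene","side"):
    p,d=optics.snapshot(n); cv2.imwrite(f"pics/{n}0.png",p); np.save(f"pics/{n}0.npy",d)
    m=optics.camera_model(n); print(n,m); np.savez(f"pics/{n}m.npz",mtx=m["mtx"],T=m["T"])
E
```

```text
{'t': 0.0, 'joints': array([ 1.11000990e+00,  2.76606305e-01,  1.50616771e+00, -1.85380829e-05,
        1.36069680e+00, -1.20988045e-01]), 'joint_velocities': array([-1.05266385e-03,  1.46849099e-03, -5.03874327e-05,  5.55070648e-04,
       -6.48168359e-04,  1.89657473e-03]), 'effort': array([-1.33831240e-03, -4.16797221e+01, -2.45798028e+01, -1.42326039e-04,
        1.14971772e-02, -7.57982860e-06]), 'ee_pos': array([0.19142215, 0.54166133, 0.24941946]), 'ee_rot': array([-3.13972603e+00, -2.08690475e-04,  2.80179796e+00]), 'contact_force': array([-0.08501718, -0.41361712,  0.0424985 ]), 'ft_torque': array([ 0.02684284, -0.00276939, -0.02551027]), 'finger_force': 0.0, 'opening': 1.0000684240022832} 0.019
scene {'mtx': array([[515.59357478,   0.        , 279.7103951 ],
       [  0.        , 515.59357478, 211.30855502],
       [  0.        ,   0.        ,   1.        ]]), 'T': array([[-0.70180568, -0.59456749,  0.39237519,  1.02031924],
       [ 0.71229506, -0.59359694,  0.37453762,  0.47301574],
       [ 0.01022482,  0.54233953,  0.84009719,  1.17431495],
       [ 0.        ,  0.        ,  0.        ,  1.        ]])}
side {'mtx': array([[517.45929837,   0.        , 278.85950429],
       [  0.        , 517.45929837, 215.60463   ],
       [  0.        ,   0.        ,   1.        ]]), 'T': array([[ 9.99846564e-01, -1.10881154e-02, -1.35610322e-02,
         4.75037641e-01],
       [-7.40534335e-04,  7.46713197e-01, -6.65145739e-01,
        -1.00026164e+00],
       [ 1.75014144e-02,  6.65053724e-01,  7.46590413e-01,
         1.19197087e+00],
       [ 0.00000000e+00,  0.00000000e+00,  0.00000000e+00,
         1.00000000e+00]])}
```

View pics/scene0.png

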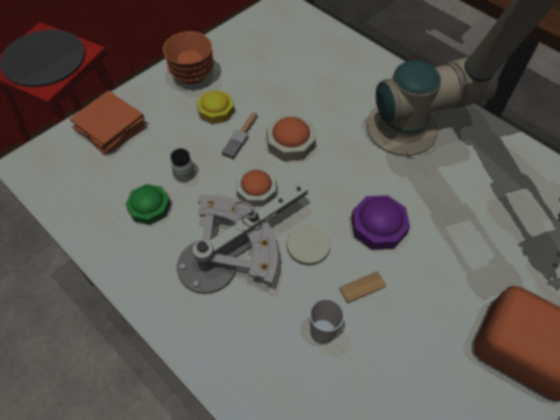

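View pics/side0.png

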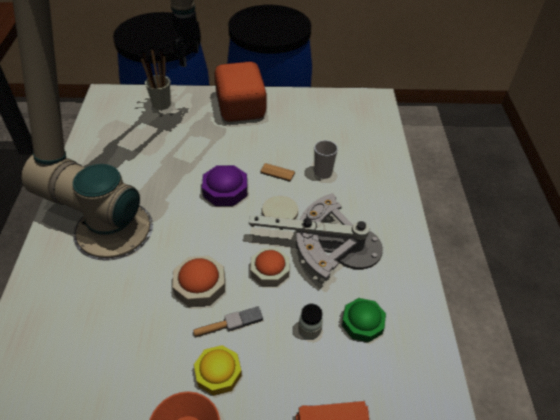

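The scene view shows the pivot cap at about (203,248), the arm tip at (305,190), the ring at about (250,215), the small white/brown mould at (257,185) and the bat at (308,243). In the side view the pivot is at (361,229), the arm tip at (250,222) and the mould at (270,263).

```bash
cat > h.py <<'E'
import numpy as np,cv2
def load(n): 
    m=np.load(f"pics/{n}m.npz"); return m["mtx"],m["T"]
def at_depth(n,u,v,d,k=None):
    K,T=load(n); r=np.linalg.inv(K)@[u,v,1]
    return (T@[*(np.array([r[0],-r[1],-1])*d),1])[:3]
def at_z(n,u,v,z):
    K,T=load(n); r=np.linalg.inv(K)@[u,v,1]; w=T[:3,:3]@[r[0],-r[1],-1]
    return T[:3,3]+w*(z-T[2,3])/w[2]
def proj(n,P):
    K,T=load(n); c=np.linalg.inv(T)@[*P,1]; q=K@[c[0],-c[1],-c[2]]; return q[:2]/q[2]
E
python3 - <<'E'
import cv2,numpy as np
from h import *
a=cv2.imread("pics/scene0.png")[160:300,170:320]; b=cv2.imread("pics/side0.png")[180:290,235:395]
a=cv2.convertScaleAbs(cv2.resize(a,None,fx=4,fy=4,interpolation=2),alpha=1.6); b=cv2.convertScaleAbs(cv2.resize(b,None,fx=4,fy=4,interpolation=2),alpha=1.6)
cv2.imwrite("pics/c1.png",a); cv2.imwrite("pics/c2.png",b)
for n,z,u,v in [("scene",.111,203,248),("side",.111,361,229),("scene",.085,305,190),("side",.085,250,222),("scene",.061,257,183),("side",.061,270,263),("scene",.018,308,243),("side",.018,280,209)]: print(n,at_z(n,u,v,z))
E
```

```text
scene [ 0.72357099 -0.05642424  0.111     ]
side [ 0.7201458  -0.08310675  0.111     ]
scene [ 0.4186355  -0.01237769  0.085     ]
side [ 0.41342677 -0.03950462  0.085     ]
scene [ 0.47914818 -0.1291182   0.061     ]
side [ 0.47147882 -0.16475699  0.061     ]
scene [0.49793211 0.07696346 0.018     ]
side [0.49988806 0.0728828  0.018     ]
```

View pics/c1.png

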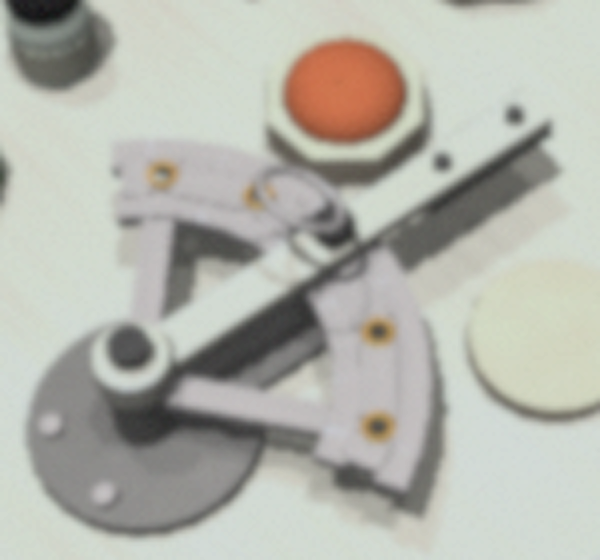

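View pics/c2.png

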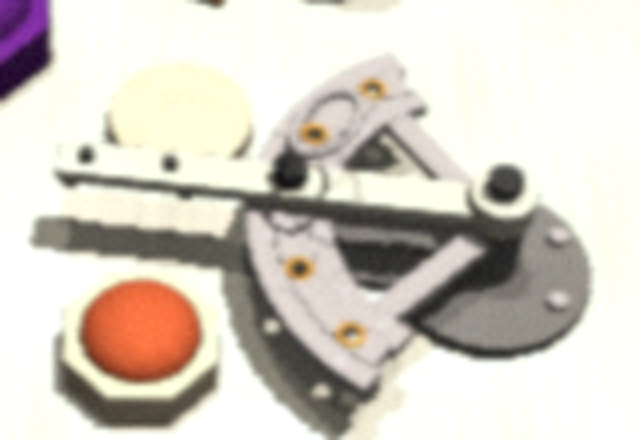

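The crops show the black-capped pivot at scene (203,246) / side (361,226). The faint ring is at about scene (246,213) / side (318,207), and the template bar heads to -x. I'll use the depth data to settle the geometry.

```bash
python3 - <<'E'
from h import *
np.set_printoptions(precision=4,suppress=True)
for n,pts in (("scene",[(203,246),(210,238),(280,200),(299,189),(280,201),(256,182),(308,243),(264,243),(264,266),(330,110),(390,250)]),("side",[(361,226),(350,231),(278,220),(257,220),(270,263),(280,209),(309,247),(322,263),(300,150),(150,300)])):
    d=np.load(f"pics/{n}0.npy")
    for u,v in pts:
        print(n,u,v,at_depth(n,u,v,float(np.median(d[v-1:v+2,u-1:u+2]))))
    # full cloud
    K,T=load(n); vv,uu=np.mgrid[:420,:560]
    r=np.linalg.inv(K)@np.stack([uu.ravel(),vv.ravel(),np.ones(uu.size)])
    P=(np.stack([r[0],-r[1],-np.ones(uu.size)])*d.ravel()); W=(T[:3,:3]@P).T+T[:3,3]
    W=W[d.ravel()>0]; np.save(f"pics/{n}W.npy",W)
    s=W[(W[:,0]>.3)&(W[:,0]<.85)&(abs(W[:,1])<.3)]
    print(np.histogram(s[:,2],bins=np.arange(-.02,.2,.005)))
E
```

```text
scene 203 246 [ 0.7202 -0.0602  0.1116]
scene 210 238 [ 0.6791 -0.09    0.062 ]
scene 280 200 [ 0.4893 -0.0336  0.0906]
scene 299 189 [ 0.4303 -0.023   0.0905]
scene 280 201 [ 0.4911 -0.0318  0.0898]
scene 256 182 [ 0.4791 -0.133   0.0618]
scene 308 243 [0.4984 0.0773 0.019 ]
scene 264 243 [ 0.574  -0.0071  0.0084]
scene 264 266 [0.6364 0.0575 0.0548]
scene 330 110 [ 0.0948 -0.2027  0.0006]
scene 390 250 [0.3552 0.2357 0.0006]
(array([    0,     0,   299, 11569, 17266,  1582,  1947,  1961,   707,
         244,   454,   569,   497,   826,   584,   766,  2117,  1240,
         399,   486,   666,   748,   142,   211,   104,   130,   159,
           7,     3,     4,    21,    19,    23,     9,    17,    20,
          32,     2,     0,     0,     0,     0,     0]), array([-0.02 , -0.015, -0.01 , -0.005,  0.   ,  0.005,  0.01 ,  0.015,
        0.02 ,  0.025,  0.03 ,  0.035,  0.04 ,  0.045,  0.05 ,  0.055,
        0.06 ,  0.065,  0.07 ,  0.075,  0.08 ,  0.085,  0.09 ,  0.095,
        0.1  ,  0.105,  0.11 ,  0.115,  0.12 ,  0.125,  0.13 ,  0.135,
        0.14 ,  0.145,  0.15 ,  0.155,  0.16 ,
[... 437 characters left out ...]
0.2467  0.0005]
(array([   0,    0,  362, 7497, 9653, 1158, 1052, 1125,  388,  137,  369,
        412,  367,  510,  428,  666, 1446,  720,  301,  335,  520,  528,
        139,  143,   96,   98,   70,    9,    2,    3,   18,   17,   15,
         13,    9,   21,   17,    3,    0,    0,    0,    0,    0]), array([-0.02 , -0.015, -0.01 , -0.005,  0.   ,  0.005,  0.01 ,  0.015,
        0.02 ,  0.025,  0.03 ,  0.035,  0.04 ,  0.045,  0.05 ,  0.055,
        0.06 ,  0.065,  0.07 ,  0.075,  0.08 ,  0.085,  0.09 ,  0.095,
        0.1  ,  0.105,  0.11 ,  0.115,  0.12 ,  0.125,  0.13 ,  0.135,
        0.14 ,  0.145,  0.15 ,  0.155,  0.16 ,  0.165,  0.17 ,  0.175,
        0.18 ,  0.185,  0.19 ,  0.195]))
```

```bash
python3 - <<'E'
from h import *
np.set_printoptions(precision=4,suppress=True)
from scipy.optimize import least_squares
W=[np.load(f"pics/{n}W.npy") for n in("scene","side")]
for n,w in zip(("scene","side"),W):
    near=w[(abs(w[:,0]-.6)<.06)&(abs(w[:,1]+.06)<.08)&(w[:,2]>.118)]
    cap=w[(abs(w[:,0]-.72)<.04)&(abs(w[:,1]+.065)<.04)&(w[:,2]>.104)]
    bar=w[(w[:,0]>.4)&(w[:,0]<.57)&(abs(w[:,1]+.03)<.04)&(w[:,2]>.08)&(w[:,2]<.095)]
    def robust(): 
        b=bar; d=cv2.fitLine(b[:,:2].astype(np.float32),cv2.DIST_HUBER,0,.01,.01).ravel(); return d
    d=robust(); 
    dome=w[(abs(w[:,0]-.475)<.05)&(abs(w[:,1]+.15)<.06)&(w[:,2]>.04)]
    r=least_squares(lambda p:np.linalg.norm(dome[:,:2]-p[:2],axis=1)**2/(2*p[2])+dome[:,2]-p[3],[.475,-.15,.05,.061],loss="soft_l1",f_scale=.003).x
    print(n,"ring n",len(near),near.mean(0),near.min(0),near.max(0)," cap",len(cap),cap.mean(0),(cap.min(0)+cap.max(0))/2," bar",d,bar.min(0),bar.max(0),"dome",r)
    np.save(f"pics/{n}ring.npy",near)
R=np.vstack([np.load(f"pics/{n}ring.npy") for n in("scene","side")])
# params: centre x,y,z, yaw of arm direction to pivot
def res(p,Q=R):
    c,s=np.cos(p[3]),np.sin(p[3]); n=np.array([.57*c,.57*s,-.82]); n/=np.linalg.norm(n)
    q=Q-p[:3]; a=q@n; rad=np.linalg.norm(q-np.outer(a,n),axis=1)
    return np.hypot(a,rad-.027)-.002
for nm,Q in (("both",R),*((n,np.load(f"pics/{n}ring.npy")) for n in("scene","side"))):
    o=least_squares(res,[.598,-.05,.145,-.1],args=(Q,),loss="soft_l1",f_scale=.002); print(nm,o.x,o.cost,np.median(abs(o.fun)))
E
```

```text
scene ring n 151 [ 0.5952 -0.0462  0.1474] [ 0.5691 -0.0761  0.1196] [ 0.6201 -0.0163  0.1659]  cap 100 [ 0.723  -0.0629  0.1113] [ 0.7228 -0.0641  0.1096]  bar [ 0.9933 -0.116   0.4876 -0.032 ] [ 0.4102 -0.0554  0.0801] [ 0.5694 -0.0094  0.0945] dome [ 0.4699 -0.1453  0.0509  0.0624]
side ring n 118 [ 0.5942 -0.0504  0.1473] [ 0.5691 -0.0805  0.1247] [ 0.6191 -0.0186  0.1694]  cap 64 [ 0.7213 -0.0661  0.1104] [ 0.7213 -0.0657  0.111 ]  bar [ 0.9895 -0.1447  0.4708 -0.0363] [ 0.4099 -0.0636  0.08  ] [ 0.5686 -0.0102  0.0948] dome [ 0.4698 -0.1447  0.0505  0.062 ]
both [ 0.5955 -0.0483  0.1478 -0.1239] 0.0003789101999775048 0.0010524860249134346
scene [ 0.5958 -0.0469  0.1478 -0.1198] 0.00017557903887318774 0.0008295859129954747
side [ 0.5948 -0.05    0.1479 -0.115 ] 0.00015738255144750725 0.0009428397824715023
```

Measured geometry:
- The ring centre is about (0.5955, -0.0484, 0.147) and the pivot about (0.7225, -0.0645). The arm axis has a yaw of about -0.125.
- The mould lies on the stand's -y side, about 0.112 m off axis, so the target angle is -0.436 rad.

The tool can only point down. I'll put one vertical finger in the ring with its pad facing the pivot, press lightly and lift by friction.

>>> send_rows([
  {"jaw": 60,"slide": [-22,-15,0],"roll": 3},
  {"jaw": 60,"slide": [-65,-44,0],"roll": 8},
  {"jaw": 60,"slide": [-110,-75,0],"roll": 14},
  {"jaw": 60,"slide": [-158,-107,0],"roll": 20},
  {"jaw": 60,"slide": [-208,-141,0],"roll": 26},
  {"jaw": 60,"slide": [-258,-175,0],"roll": 33},
  {"jaw": 60,"slide": [-308,-209,0],"roll": 39},
  {"jaw": 60,"slide": [-358,-243,0],"roll": 46},
  {"jaw": 60,"slide": [-408,-277,0],"roll": 52},
  {"jaw": 60,"slide": [-458,-311,0],"roll": 59},
  {"jaw": 60,"slide": [-508,-345,0],"roll": 65},
  {"jaw": 60,"slide": [-555,-377,0],"roll": 71},
  {"jaw": 60,"slide": [-590,-401,0],"roll": 75},
  {"jaw": 60,"slide": [-605,-411,0],"roll": 77},
  {"jaw": 60,"slide": [-611,-415,0],"roll": 77.7},
  {"jaw": 60,"slide": [-611,-415,0],"roll": 77.7},
  {"jaw": 60,"slide": [-611,-415,0],"roll": 77.7},
], grip_force=20)

```text
t: 2.22
ee_pos: [0.6286, -0.0513, 0.2506]
ee_rot: [-3.141, -0.001, 1.447]
contact_force: [0.6, -0.3, 0.1]
opening: 0.702
finger_force: 0.0
```

```bash
python3 - <<'E'
from workcell import robot, optics
import cv2,numpy as np
np.set_printoptions(precision=4,suppress=True)
o=robot.get_obs(); print(o, robot.tip_reach)
m=optics.camera_model("wrist"); p,d=optics.snapshot("wrist"); print(m)
cv2.imwrite("pics/w1.png",cv2.convertScaleAbs(p,alpha=1.4)); np.savez("pics/wristm.npz",mtx=m["mtx"],T=m["T"]); np.save("pics/wrist1.npy",d)
E
```

```text
{'t': 2.225, 'joints': array([-0.192 ,  0.3602,  1.3787,  0.0006,  1.4031, -0.0688]), 'joint_velocities': array([ 0.0005, -0.0011, -0.0027, -0.003 , -0.0034,  0.0004]), 'effort': array([ -0.3195, -46.6465, -24.9866,  -0.0185,  -0.0151,  -0.0003]), 'ee_pos': array([ 0.6286, -0.0513,  0.2506]), 'ee_rot': array([-3.1413, -0.0006,  1.4474]), 'contact_force': array([ 0.632, -0.331,  0.116]), 'ft_torque': array([-0.0217,  0.0112, -0.0169]), 'finger_force': 0.0, 'opening': 0.7015081827635429} 0.019
{'mtx': array([[299.9431,   0.    , 278.9594],
       [  0.    , 299.9431, 211.7881],
       [  0.    ,   0.    ,   1.    ]]), 'T': array([[ 0.9924,  0.1177,  0.0362,  0.6383],
       [-0.1231,  0.9507,  0.2846,  0.0219],
       [-0.0009, -0.2869,  0.958 ,  0.3743],
       [ 0.    ,  0.    ,  0.    ,  1.    ]])}
```

View pics/w1.png

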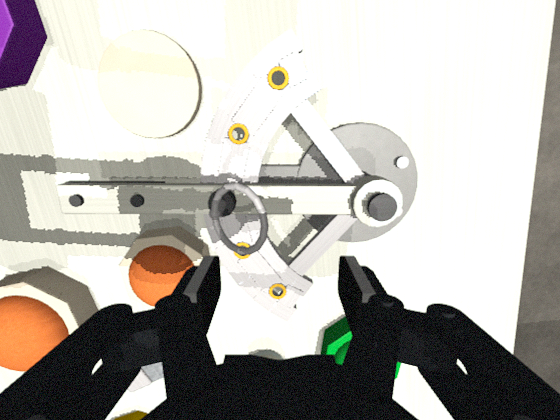

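The wrist view shows the ring at about (238,218) with its low side at the pin (225,200). The left fingertip is at about (210,262), clear of the ring. I'll refine the ring and fingertip positions with wrist depth.

```bash
python3 - <<'E'
from h import *
from scipy.optimize import least_squares
np.set_printoptions(precision=4,suppress=True)
n="wrist";K,T=load(n);d=np.load("pics/wrist1.npy"); vv,uu=np.mgrid[:420,:560]
r=np.linalg.inv(K)@np.stack([uu.ravel(),vv.ravel(),np.ones(uu.size)])
W=((T[:3,:3]@(np.stack([r[0],-r[1],-np.ones(uu.size)])*d.ravel())).T+T[:3,3]).reshape(420,560,3)
w=W[170:256,195:280].reshape(-1,3); dd=d[170:256,195:280].ravel()
Q=w[(dd>0)&(w[:,2]>.122)&(w[:,2]<.18)]
def res(p,Q):
    c,s=np.cos(p[3]),np.sin(p[3]); nn=np.array([.57*c,.57*s,-.82]); nn/=np.linalg.norm(nn)
    q=Q-p[:3]; a=q@nn; rad=np.linalg.norm(q-np.outer(a,nn),axis=1); return np.hypot(a,rad-.027)-.002
o=least_squares(res,[.598,-.05,.145,-.1],args=(Q,),loss="soft_l1",f_scale=.002); print(len(Q),o.x,np.median(abs(o.fun)),Q.min(0),Q.max(0))
ang=np.array([np.cos(-.1239),np.sin(-.1239)])
F=W[240:330,150:400].reshape(-1,3); F=F[(d[240:330,150:400].ravel()>0)&(F[:,2]>.21)&(F[:,2]<.33)]
tcp=np.array([.6286,-.0513]); f=F.copy(); l=(f[:,:2]-tcp)@ang; t=(f[:,:2]-tcp)@[-ang[1],ang[0]]
for lo in np.arange(.22,.32,.01):
    k=(f[:,2]>=lo)&(f[:,2]<lo+.01)
    if k.any():
        L=l[k];print(f"z{lo:.2f} n{k.sum()} left {L[L<0].min(initial=0):.4f},{L[L<0].max(initial=-1):.4f} right {L[L>0].min(initial=1):.4f},{L[L>0].max(initial=0):.4f} t {t[k].min():.4f} {t[k].max():.4f}")
E
```

```text
1400 [ 0.5959 -0.0473  0.1468 -0.1263] 0.00045813765144771235 [ 0.5691 -0.0766  0.1228] [ 0.6205 -0.0177  0.1645]
z0.23 n98 left -0.0301,-0.0295 right 0.0301,0.0306 t -0.0090 0.0102
z0.24 n739 left -0.0435,-0.0294 right 0.0300,0.0439 t -0.0106 0.0125
z0.25 n1041 left -0.0434,-0.0293 right 0.0299,0.0442 t -0.0105 0.0126
z0.26 n1198 left -0.0436,-0.0293 right 0.0298,0.0443 t -0.0108 0.0128
z0.27 n1137 left -0.0470,-0.0293 right 0.0299,0.0439 t -0.0074 0.0145
z0.28 n1471 left -0.0463,-0.0272 right 0.0277,0.0435 t 0.0069 0.0151
z0.29 n760 left -0.0412,-0.0219 right 0.0230,0.0396 t 0.0081 0.0183
z0.30 n372 left -0.0327,-0.0210 right 0.0218,0.0334 t 0.0167 0.0188
```

>>> send_rows([
  {"jaw": 60,"slide": [0,0,10],"roll": 0},
  {"jaw": 60,"slide": [0,0,25],"roll": 0},
  {"jaw": 60,"slide": [0,0,40],"roll": 0},
  {"jaw": 60,"slide": [0,0,55],"roll": 0},
  {"jaw": 60,"slide": [0,0,70],"roll": 0},
  {"jaw": 60,"slide": [0,0,85],"roll": 0},
  {"jaw": 60,"slide": [0,0,95],"roll": 0},
  {"jaw": 60,"slide": [0,0,101],"roll": 0},
  {"jaw": 60,"slide": [0,0,101],"roll": 0},
  {"jaw": 60,"slide": [0,5,101],"roll": 0},
  {"jaw": 60,"slide": [0,9,101],"roll": 0},
  {"jaw": 60,"slide": [0,11,101],"roll": 0},
  {"jaw": 60,"slide": [0,12,101],"roll": 0},
  {"jaw": 60,"slide": [0,12,101],"roll": 0},
])

```text
t: 4.03
ee_pos: [0.6413, -0.0543, 0.1493]
ee_rot: [-3.142, -0.0, 1.446]
contact_force: [-1.1, -0.0, -0.6]
opening: 0.7
finger_force: 0.0
```

>>> send_rows([
  {"jaw": 60,"slide": [0,0.5,0],"roll": 0},
  {"jaw": 60,"slide": [0,1,0],"roll": 0},
  {"jaw": 60,"slide": [0,1,0],"roll": 0},
])

```text
t: 4.4
ee_pos: [0.6421, -0.0543, 0.1492]
ee_rot: [-3.141, -0.0, 1.446]
contact_force: [-0.7, 0.0, 0.7]
opening: 0.699
finger_force: 0.2
```

>>> send_rows([
  {"jaw": 60,"slide": [0,0.5,0],"roll": 0},
  {"jaw": 60,"slide": [0,0.5,0],"roll": 0},
])

```text
t: 4.65
ee_pos: [0.6424, -0.0543, 0.1492]
ee_rot: [-3.141, -0.0, 1.446]
contact_force: [-1.7, -0.7, 1.0]
opening: 0.704
finger_force: 0.6
```

>>> send_rows([
  {"jaw": 60,"slide": [0,0.5,0],"roll": 0},
  {"jaw": 60,"slide": [0,0.5,0],"roll": 0},
])

```text
t: 4.9
ee_pos: [0.6426, -0.0544, 0.1491]
ee_rot: [-3.14, -0.0, 1.446]
contact_force: [-3.7, 0.0, 1.1]
opening: 0.701
finger_force: 1.3
```

>>> send_rows([
  {"jaw": 60,"slide": [0,0.5,0],"roll": 0},
  {"jaw": 60,"slide": [0,1,0],"roll": 0},
  {"jaw": 60,"slide": [0,1,0],"roll": 0},
])

```text
t: 5.28
ee_pos: [0.6429, -0.0544, 0.149]
ee_rot: [-3.138, -0.0, 1.446]
contact_force: [-6.6, -0.0, 1.6]
opening: 0.702
finger_force: 2.4
```

>>> send_rows([
  {"jaw": 60,"slide": [0,0.5,0],"roll": 0},
  {"jaw": 60,"slide": [0,1,0],"roll": 0},
  {"jaw": 60,"slide": [0,1,0],"roll": 0},
])

```text
t: 5.65
ee_pos: [0.643, -0.0543, 0.1489]
ee_rot: [-3.136, -0.0, 1.446]
contact_force: [-6.9, 0.7, 2.9]
opening: 0.703
finger_force: 3.1
```

>>> send_rows([
  {"jaw": 60,"slide": [0,0.5,0],"roll": 0},
  {"jaw": 60,"slide": [0,1,0],"roll": 0},
  {"jaw": 60,"slide": [0,1,0],"roll": 0},
])

```text
t: 6.02
ee_pos: [0.6431, -0.0544, 0.1488]
ee_rot: [-3.134, -0.0, 1.446]
contact_force: [-7.8, 0.1, 3.1]
opening: 0.701
finger_force: 3.8
```

>>> send_rows([
  {"jaw": 60,"slide": [0,1,0],"roll": 0},
  {"jaw": 60,"slide": [0,2,0],"roll": 0},
  {"jaw": 60,"slide": [0,3,0],"roll": 0},
  {"jaw": 60,"slide": [0,3,0],"roll": 0},
])

```text
t: 6.52
ee_pos: [0.6434, -0.0545, 0.1485]
ee_rot: [-3.128, -0.0, 1.446]
contact_force: [-13.2, 0.6, 5.8]
opening: 0.702
finger_force: 6.6
```

>>> send_rows([
  {"jaw": 60,"slide": [0,0,-1],"roll": 0},
  {"jaw": 60,"slide": [0,0,-2],"roll": 0},
  {"jaw": 60,"slide": [0,0,-3],"roll": 0},
  {"jaw": 60,"slide": [0,0,-4],"roll": 0},
])

```text
t: 7.02
ee_pos: [0.6432, -0.0544, 0.15]
ee_rot: [-3.127, -0.0, 1.446]
contact_force: [-11.4, -0.0, -5.6]
opening: 0.705
finger_force: 5.3
```

>>> send_rows([
  {"jaw": 60,"slide": [0,1,0],"roll": 0},
  {"jaw": 60,"slide": [0,2,0],"roll": 0},
  {"jaw": 60,"slide": [0,3,0],"roll": 0},
  {"jaw": 60,"slide": [0,3,-1],"roll": 0},
  {"jaw": 60,"slide": [0,3,-2],"roll": 0},
  {"jaw": 60,"slide": [0,3,-3],"roll": 0},
  {"jaw": 60,"slide": [0,3,-4],"roll": 0},
])

```text
t: 7.9
ee_pos: [0.6434, -0.0543, 0.153]
ee_rot: [-3.12, -0.0, 1.446]
contact_force: [-15.9, 1.1, -4.6]
opening: 0.7
finger_force: 7.4
```

>>> send_rows([
  {"jaw": 60,"slide": [0,0,-1],"roll": 0},
  {"jaw": 60,"slide": [0,0,-2],"roll": 0},
  {"jaw": 60,"slide": [0,0,-3],"roll": 0},
  {"jaw": 60,"slide": [0,0,-4],"roll": 0},
])

```text
t: 8.4
ee_pos: [0.6434, -0.0543, 0.1569]
ee_rot: [-3.12, -0.0, 1.446]
contact_force: [-17.5, 1.7, -6.4]
opening: 0.704
finger_force: 7.4
```

>>> send_rows([
  {"jaw": 60,"slide": [0,0,-1],"roll": 0},
  {"jaw": 60,"slide": [0,0,-2],"roll": 0},
  {"jaw": 60,"slide": [0,0,-3],"roll": 0},
  {"jaw": 60,"slide": [0,0,-4],"roll": 0},
  {"jaw": 60,"slide": [0,0,-5],"roll": 0},
  {"jaw": 60,"slide": [0,0,-6],"roll": 0},
  {"jaw": 60,"slide": [0,0,-7],"roll": 0},
  {"jaw": 60,"slide": [0,0,-8],"roll": 0},
  {"jaw": 60,"slide": [0,0,-8],"roll": 0},
])

```text
t: 9.52
ee_pos: [0.6434, -0.0543, 0.1648]
ee_rot: [-3.12, -0.0, 1.446]
contact_force: [-15.4, 1.8, -6.9]
opening: 0.701
finger_force: 7.4
```

```bash
cat > ring.py <<'E'
from workcell import robot, optics
from h import *
from scipy.optimize import least_squares
np.set_printoptions(precision=4,suppress=True)
def fit(g, n="wrist"):
    m=optics.camera_model(n);T=m["T"];K=m["mtx"]; p,d=optics.snapshot(n); vv,uu=np.mgrid[:420,:560]
    r=np.linalg.inv(K)@np.stack([uu.ravel(),vv.ravel(),np.ones(uu.size)])
    W=((T[:3,:3]@(np.stack([r[0],-r[1],-np.ones(uu.size)])*d.ravel())).T+T[:3,3])
    g=np.array(g,float)
    def res(p,Q):
        c,s=np.cos(p[3]),np.sin(p[3]); nn=np.array([.57*c,.57*s,-.82]); nn/=np.linalg.norm(nn)
        q=Q-p[:3]; a=q@nn; rad=np.linalg.norm(q-np.outer(a,nn),axis=1); return np.hypot(a,rad-.027)-.002
    W=W[d.ravel()>0]
    for band in (.012,.006,.004):
        Q=W[abs(res(g,W))<band]
        o=least_squares(res,g,args=(Q,),loss="soft_l1",f_scale=.0015); g=o.x
    print(n,len(Q),g,np.median(abs(o.fun)), "pivot dist",np.hypot(*(g[:2]-[.7225,-.0645])),"angle",np.arctan2(-.0645-g[1],.7225-g[0])+.126)
    return p
E
python3 - <<'E'
from ring import *
p=fit([.5959,-.0473,.160,-.126]); cv2.imwrite("pics/w2.png",cv2.convertScaleAbs(p,alpha=1.4))
fit([.5959,-.0473,.160,-.126],"side")
E
```

```text
wrist 3173 [ 0.5962 -0.0475  0.1629 -0.1296] 0.00047008450359924256 pivot dist 0.12748767455759263 angle -0.00802755162690394
side 90 [ 0.5951 -0.0495  0.1635 -0.1384] 0.0011562624572883829 pivot dist 0.1283084495138847 angle 0.008434215225498129
```

View pics/w2.png

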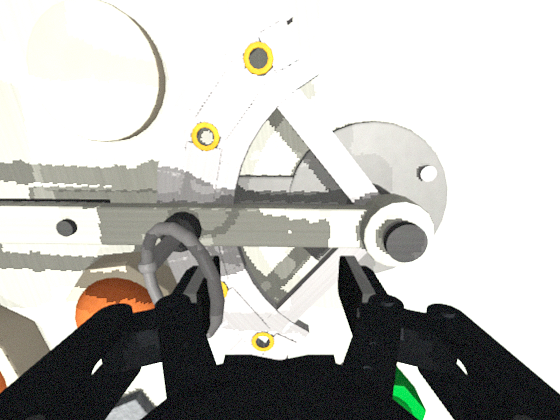

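The ring is lifted 16 mm without slipping, and the finger is inside it. Next is the swing, with commanded poses rotating about the pivot.

>>> send_rows([
  {"jaw": 60,"slide": [-1.3,0,0],"roll": -1},
  {"jaw": 60,"slide": [-2.5,0,0],"roll": -2},
  {"jaw": 60,"slide": [-3.8,0.1,0],"roll": -3},
  {"jaw": 60,"slide": [-5,0.2,0],"roll": -4},
  {"jaw": 60,"slide": [-6.3,0.3,0],"roll": -5},
  {"jaw": 60,"slide": [-7.5,0.4,0],"roll": -6},
  {"jaw": 60,"slide": [-8.8,0.5,0],"roll": -7},
  {"jaw": 60,"slide": [-10,0.7,0],"roll": -8},
])

```text
t: 10.62
ee_pos: [0.6428, -0.0648, 0.1647]
ee_rot: [-3.12, -0.003, 1.586]
contact_force: [-17.0, 0.2, -5.6]
opening: 0.699
finger_force: 7.6
```

```bash
python3 - <<'E'
from ring import *
fit([.598,-.065,.162,.01])
E
```

```text
wrist 3166 [ 0.5951 -0.0646  0.1628  0.0071] 0.0004742784832410758 pivot dist 0.12743303735207287 angle 0.12692197951520573
```

>>> send_rows([
  {"jaw": 60,"slide": [-1.3,0,0],"roll": -1},
  {"jaw": 60,"slide": [-2.5,0,0],"roll": -2},
  {"jaw": 60,"slide": [-3.8,0.1,0],"roll": -3},
  {"jaw": 60,"slide": [-5,0.2,0],"roll": -4},
  {"jaw": 60,"slide": [-6.3,0.3,0],"roll": -5},
  {"jaw": 60,"slide": [-7.5,0.4,0],"roll": -6},
  {"jaw": 60,"slide": [-8.8,0.5,0],"roll": -7},
  {"jaw": 60,"slide": [-10,0.7,0],"roll": -8},
  {"jaw": 60,"slide": [-11.3,0.9,0],"roll": -9},
  {"jaw": 60,"slide": [-12.5,1.1,0],"roll": -10},
  {"jaw": 60,"slide": [-13.7,1.3,0],"roll": -11},
  {"jaw": 60,"slide": [-15,1.6,0],"roll": -12},
  {"jaw": 60,"slide": [-16.2,1.9,0],"roll": -13},
  {"jaw": 60,"slide": [-16.2,1.9,0],"roll": -13},
])

```text
t: 12.42
ee_pos: [0.6449, -0.083, 0.1648]
ee_rot: [-3.12, -0.004, 1.812]
contact_force: [-15.6, -3.7, -7.0]
opening: 0.703
finger_force: 7.9
```

```bash
python3 - <<'E'
from ring import *
fit([.606,-.093,.162,.236])
E
```

```text
wrist 3161 [ 0.5985 -0.0938  0.1628  0.2365] 0.0004732595639823818 pivot dist 0.12736472385390799 angle 0.35789744450386746
```

>>> send_rows([
  {"jaw": 60,"slide": [0,0,1],"roll": 0},
  {"jaw": 60,"slide": [0,0,2],"roll": 0},
  {"jaw": 60,"slide": [0,0,3],"roll": 0},
  {"jaw": 60,"slide": [0,0,4],"roll": 0},
  {"jaw": 60,"slide": [0,-1.5,4],"roll": 0},
  {"jaw": 60,"slide": [0,-3,4],"roll": 0},
  {"jaw": 60,"slide": [0,-4.5,4],"roll": 0},
  {"jaw": 60,"slide": [0,-6,4],"roll": 0},
  {"jaw": 60,"slide": [0,-6,4],"roll": 0},
])

```text
t: 13.6
ee_pos: [0.6447, -0.0836, 0.1628]
ee_rot: [-3.133, -0.002, 1.812]
contact_force: [-7.1, -0.9, -5.4]
opening: 0.705
finger_force: 4.0
```

```bash
python3 - <<'E'
from ring import *
fit([.5985,-.0938,.159,.2365])
E
```

```text
wrist 3167 [ 0.5985 -0.0941  0.1586  0.2401] 0.0004904728164589287 pivot dist 0.12746335495085245 angle 0.3603839147627619
```

>>> send_rows([
  {"jaw": 60,"slide": [0,-1,0],"roll": 0},
  {"jaw": 60,"slide": [-0.7,-1.5,0],"roll": -0.5},
  {"jaw": 60,"slide": [-1.4,-1.5,0],"roll": -1},
  {"jaw": 60,"slide": [-2,-1.5,0],"roll": -1.5},
  {"jaw": 60,"slide": [-2.7,-1.5,0],"roll": -2},
  {"jaw": 60,"slide": [-3.4,-1.4,0],"roll": -2.5},
  {"jaw": 60,"slide": [-4.1,-1.4,0],"roll": -3},
  {"jaw": 60,"slide": [-4.8,-1.4,0],"roll": -3.5},
  {"jaw": 60,"slide": [-5.4,-1.3,0],"roll": -4},
  {"jaw": 60,"slide": [-5.4,-1.3,0],"roll": -4},
])

```text
t: 14.9
ee_pos: [0.6463, -0.0895, 0.1639]
ee_rot: [-3.137, -0.001, 1.882]
contact_force: [-5.0, -1.9, -2.5]
opening: 0.703
finger_force: 2.9
```

```bash
python3 - <<'E'
from ring import *
fit([.601,-.102,.156,.30])
E
```

```text
wrist 2756 [ 0.6011 -0.1032  0.1468  0.3153] 0.0004697907862400393 pivot dist 0.12746035508642434 angle 0.43454815003335184
```

The pin has snapped home: the ring is back at z = 0.1468 and the arm is at about -0.44 rad. Now I back the finger to mid-ring and rise out.

>>> send_rows([
  {"jaw": 60,"slide": [0,-4,0],"roll": 0},
  {"jaw": 60,"slide": [0,-8,0],"roll": 0},
  {"jaw": 60,"slide": [0,-12,0],"roll": 0},
  {"jaw": 60,"slide": [0,-15,0],"roll": 0},
  {"jaw": 60,"slide": [0,-15,0],"roll": 0},
])

```text
t: 15.58
ee_pos: [0.6337, -0.0935, 0.1655]
ee_rot: [3.141, 0.0, 1.882]
contact_force: [-0.3, -0.2, 0.1]
opening: 0.704
finger_force: 0.0
```

```bash
python3 - <<'E'
from ring import *
fit([.601,-.102,.1468,.31])
o=robot.get_obs();c=np.array([.6011,-.1032]);u=np.array([np.cos(.311),np.sin(.311)])
d=o["ee_pos"][:2]-c; print(o["ee_pos"],d@u,d@[-u[1],u[0]],o["contact_force"])
E
```

```text
wrist 2611 [ 0.6009 -0.103   0.1467  0.3104] 0.0004333941625949342 pivot dist 0.12750386060919566 angle 0.4326837190031353
[ 0.6339 -0.0935  0.1655] 0.034163820789758256 -0.0007586343075431062 [ 0.728   0.6808 -0.1046]
```

Pad face is about +4.5 mm from the ring centre and centred sideways, so the way up is clear.

>>> send_rows([
  {"jaw": 60,"slide": [0,0,-5],"roll": 0},
  {"jaw": 60,"slide": [0,0,-15],"roll": 0},
  {"jaw": 60,"slide": [0,0,-30],"roll": 0},
  {"jaw": 60,"slide": [0,0,-50],"roll": 0},
  {"jaw": 60,"slide": [0,0,-75],"roll": 0},
  {"jaw": 60,"slide": [0,0,-100],"roll": 0},
  {"jaw": 60,"slide": [0,0,-110],"roll": 0},
  {"jaw": 60,"slide": [0,0,-110],"roll": 0},
  {"jaw": 60,"slide": [0,0,-110],"roll": 0},
])

```text
t: 16.75
ee_pos: [0.6332, -0.0933, 0.2743]
ee_rot: [-3.14, -0.001, 1.882]
contact_force: [0.2, 0.3, -0.4]
opening: 0.702
finger_force: 0.0
```

```bash
python3 - <<'E'
from ring import *
p=fit([.601,-.103,.1468,.31]); cv2.imwrite("pics/w3.png",p)
fit([.601,-.103,.1468,.31],"side")
E
```

```text
wrist 1163 [ 0.6008 -0.1029  0.1468  0.3132] 0.00046321047330707835 pivot dist 0.12766577782804844 angle 0.4316839614897233
side 131 [ 0.6    -0.1055  0.1476  0.3192] 0.0010687470103914313 pivot dist 0.12918108711931886 angle 0.4490285654466347
```

View pics/w3.png

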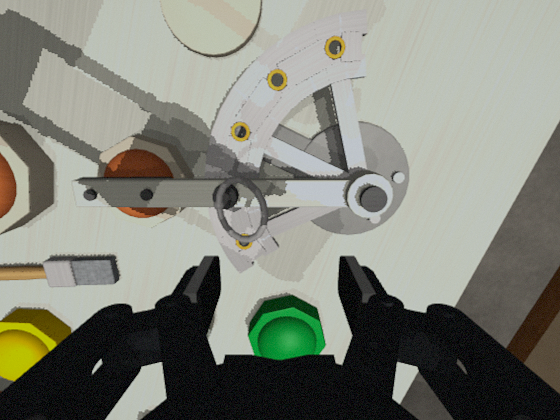

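The arm (tip at about (85,190)) stands over the small white mould at (140,185). The ring is free and back at home height, and the gripper is clear.

```bash
python3 -c "
from workcell import job
print(job.sign_off())"
```

```text
the job is handed in; nothing more can be done
None
```

The arm now stands over the small white mould at about -0.43 rad, with the pin home and the robot clear; I handed the job in, and sign-off returned no verdict.

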